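Find the rocking jar lid and press it home

ROBOT

A 6-joint arm with a two-finger parallel gripper is mounted at the origin on the work surface. World frame = base frame: x ahead of the robot, y to its left, z up, the work surface at z = 0. Lengths are in m, angles in rad, forces in N, time in s.
With the tool pointing down it reaches from about 0.35 to 0.85 m from the base axis. Payload 8.1 kg.
Tool frame: the origin (TCP) lies on the mounting face of the last link; the fingertips stand 186 mm ahead of it and the grasp point (between the pads) lies 167 mm ahead of it; z points along the fingers, y is the direction in which the jaws open and shut (so a half turn about z gives the same grasp; the last joint's range is limited). The gripper opens to 93 mm and grips with 3 to 60 N. Pads are 15 mm wide; open, the fingers measure 128 mm over their backs; the gripper's body (75 mm by 188 mm) begins 65 mm behind the grasp point.
Start: joints at [-1.425, 0.13, 1.488, -0, 1.523, -0.085], TCP at [0.137, -0.584, 0.405] pointing down, gripper open.
Joint ranges: [-2.96, 2.96], [-0.89, 2.26], [0.02, 2.5], [-1.34, 4.48], [0, 2.73], [-2.66, 2.66]. Speed limits (rad/s): [2.39, 2.39, 2.79, 3.14, 3.14, 3.14].

INTERFACE

Orientations are given as a rotation vector (axis times angle).
In Python, from plant import robot, read_camera, spotter gives the robot as it stands.
- The arm moves only by the tool arm_command, never from a script. Its arguments are lists of equal length, an entry for each row: "xyz": the shift along the world's x, y, z in cm, a list of three; "turn": the turn, a rotation vector about the world's x, y, z in rad, a list of three. A call has 1 to 12 rows; each row shifts and turns the commanded pose from where the row before left it; what a row does not reach is not made up. A row lasts 1/8 s, in which the tool goes at most 62.5 mm and 10.7 degrees, less where a joint would pass 70% of its speed; a pose out of reach is approached as far as the arm can. A call is refused whole if a number of a shift passes 6.25 or a number of a turn 0.188, either way. A call with a gripper value outside its range is refused whole. "gripper" is the finger opening in cm, from 0 to 9.3, set as the call begins (left out, the last holds). The fingers move at their own pace and stop on an object; "force" is the grip in N (left out, the last holds). Time passes only in rows, so rows that do not move let the fingers close. It gives the time, the measured TCP pose, the force and the opening at its end, in the units of the state.
- robot.read_state(): the state, without advancing time (a new reading comes with each control period).
- read_camera(name): name is "side" or "top"; returns a dict with "frame" (400x640x3 uint8, red, green, blue), "z_map" (400x640 float32, m along the optical axis (not along the pixel's ray), 0 where there is no reading), "fx", "fy", "cx", "cy" (pixels), "eye" and "orientation" of the camera in the world. Camera axes: x right, y down, z forward; pixel columns grow to the right and rows downward; lengths in m; the calibration is good to about 2 mm. A picture is of the moment at which its call begins.
- robot.close_job(): hands the job in, once; it reports no verdict.
Trained networks look in a picture, given as the dict that the camera call returned (one of the last four; its "shot" number tells which), for a name from the list of things; names that differ only in an ending like _2 or _b are one class to them, and where a whole thing is asked for, a point or a joint stands for the part that bears it (a point fixed in the world has none). Each returns a list of dicts, best first, with "confidence" (0 to 1); they miss things now and then, are a little off and sometimes report something else, mostly with a low value. They report only what shows in the picture. A call takes as long as a camera call.
- spotter.masks_of(picture, query): "pixels" (400x640 bool, what is visible of it) and "centre" ([row, column] in pixels, amid what is visible of it).
The state is a dict: "t": time; "q": joint angles; "dq": joint speeds; "joint_torque": joint torques, N m; "tool_pos": TCP position; "orientation": TCP orientation; "force": force on the tool from outside, world axes, zero at the start; "wrist_torque": the same for the moment, N m; "opening": finger opening in m.
Only numpy, scipy, OpenCV 4.12 (cv2) and the standard library are available. Lean on these libraries where they do the work, as an engineer would, in place of code of your own. Each camera call takes 0.05 s, during which the arm holds its last target. There are 200 camera calls.

TASK

One of the four wooden jar lids in the crate was not pushed home: it sits level but rocks when pressed near its edge. Press lightly near the edge of one lid after another until you find the one that rocks, then press that lid down in its middle until it is fully home and level. Finish while still holding it down with your fingertips, touching no other lid, so that the seal can take; do not lean hard on any lid, do not lift any, and leave everything else standing where it is.

Things in the scene. Friction and masses are not known exactly. Their poses are not given: they have to be found in the camera images.
- lid_1_top (a point): centre of the flat top of one of four identical round wooden lids, 68 mm across, 24 mm tall, each pushed on a jar's neck; z is the lid's own upward axis. Seated lids do not tilt. The loose one perches level, 5 mm too high: a few newtons near its edge (say 23 mm from the centre) tip it by 0.1 to 0.15 rad, and it springs level when let go.
- lid_1 (a joint): how far this lid's centre has gone straight down since the start, m; 0 as found for all four lids, negative if pulled up. Pressed in the middle with some 10 to 18 N the loose lid slides stiffly down to a firm stop at about 0.005 and stays; a seated lid hardly moves
- lid_2_top (a point): centre of the flat top of one of four identical round wooden lids, 68 mm across, 24 mm tall, each pushed on a jar's neck; z is the lid's own upward axis. Seated lids do not tilt. The loose one perches level, 5 mm too high: a few newtons near its edge (say 23 mm from the centre) tip it by 0.1 to 0.15 rad, and it springs level when let go.
- lid_2 (a joint): how far this lid's centre has gone straight down since the start, m; 0 as found for all four lids, negative if pulled up. Pressed in the middle with some 10 to 18 N the loose lid slides stiffly down to a firm stop at about 0.005 and stays; a seated lid hardly moves
- lid_3_top (a point): centre of the flat top of one of four identical round wooden lids, 68 mm across, 24 mm tall, each pushed on a jar's neck; z is the lid's own upward axis. Seated lids do not tilt. The loose one perches level, 5 mm too high: a few newtons near its edge (say 23 mm from the centre) tip it by 0.1 to 0.15 rad, and it springs level when let go.
- lid_3 (a joint): how far this lid's centre has gone straight down since the start, m; 0 as found for all four lids, negative if pulled up. Pressed in the middle with some 10 to 18 N the loose lid slides stiffly down to a firm stop at about 0.005 and stays; a seated lid hardly moves
- lid_4_top (a point): centre of the flat top of one of four identical round wooden lids, 68 mm across, 24 mm tall, each pushed on a jar's neck; z is the lid's own upward axis. Seated lids do not tilt. The loose one perches level, 5 mm too high: a few newtons near its edge (say 23 mm from the centre) tip it by 0.1 to 0.15 rad, and it springs level when let go.
- lid_4 (a joint): how far this lid's centre has gone straight down since the start, m; 0 as found for all four lids, negative if pulled up. Pressed in the middle with some 10 to 18 N the loose lid slides stiffly down to a firm stop at about 0.005 and stays; a seated lid hardly moves
- crate: low fixed wooden crate, 212 x 212 mm and 62 mm high, with four compartments that hold the four jars (handmade stoneware, 76 mm wide, differing in height by up to 8 mm, so a lid's height does not tell) at 100 mm centres; lid tops are 130 to 150 mm above the table; origin under its centre, x and y along its sides
- cup: red ceramic mug, 78 mm across, 90 mm high, beside the crate; origin at the centre of its underside; leave alone
- mill: turned wooden pepper mill, 54 mm across, 146 mm high, beside the crate; origin at the centre of its underside; leave alone
- canister: glass canister of beans with a steel screw lid, 104 mm across, 168 mm high; origin at the centre of its underside; leave alone
- caddy: blue plastic caddy 120 x 190 x 130 mm with dividers and wooden spoons standing in it up to 330 mm high; origin under its centre; leave alone
- salt_bowl: terracotta salt bowl, 84 mm across, 45 mm high; origin at the centre of its underside; leave alone
- press: heavy cast aluminium tortilla press, closed, 200 mm round, 85 mm high with its lever; fixed; origin under its centre

How it is judged:
By the outcome, as a careful person would: the job done as asked, in the order asked, and still so for the second after the job is handed in, while the arm keeps its last pose, push and grip.
It also fails if it takes over 51 s, if anything falls off the work surface, if the arm or the gripper's body presses on something with over 40 N, if the wrist force passes 120 N, or if a joint passes its speed limit or range.

## Working session

There is one attempt and no reset: what is moved stays moved. The work goes in short steps, Python scripts to look and compute and a tool call to move; the robot and the scene stay as the last step left them, time stands still between calls to the robot, and variables do not carry over. Pictures are saved under pics/ and viewed, about 8 in all and at most 12, crops included, and the job is handed in when it is done.

Besides the shell and the picture viewer there is one more tool, called after "Request:" by a JSON object that holds its "fn" and its "kwargs", one argument or row to a line. arm_command: Moves the arm, as the interface text tells. Its arguments: {"type":"object","properties":{"xyz":{"type":"array","items":{"type":"array","items":{"type":"number"}}},"turn":{"type":"array","items":{"type":"array","items":{"type":"number"}}},"gripper":{"type":"number"},"force":{"type":"number"}},"required":["xyz","turn"]}

```bash
ls; mkdir -p pics
cat > h.py <<'E'
import numpy as np, cv2
from plant import robot, read_camera, spotter
from scipy.spatial.transform import Rotation as R
def rot(o):
    o=np.array(o,float)
    return o if o.shape==(3,3) else (R.from_rotvec(o).as_matrix() if o.size==3 else R.from_quat(o).as_matrix())
def cloud(p):
    z=p["z_map"]; v,u=np.mgrid[:z.shape[0],:z.shape[1]]
    c=np.stack([(u-p["cx"])/p["fx"]*z,(v-p["cy"])/p["fy"]*z,z],-1)
    w=c@rot(p["orientation"]).T+np.array(p["eye"]); w[z==0]=np.nan
    return w
def save(p,n): cv2.imwrite("pics/"+n,p["frame"][:,:,::-1])
E
python3 - <<'E'
from h import *
s=robot.read_state(); print(s)
for n in("top","side"):
    p=read_camera(n); save(p,n+"0.png"); w=cloud(p); print(n,p["eye"],p["orientation"],p["fx"])
    np.save(n+"0.npy",w)
    for q in("lid_1_top","crate","cup","mill","canister","caddy","salt_bowl","press"):
        for m in spotter.masks_of(p,q)[:6]:
            a=w[m["pixels"]]; a=a[~np.isnan(a[:,0])]
            if len(a)<5: continue
            print(q,round(m["confidence"],2),np.round(m["centre"]),len(a),np.round(np.median(a,0),3),np.round(np.percentile(a,2,axis=0),3),np.round(np.percentile(a,98,axis=0),3))
E
```

```text
pics
{'t': 0.0, 'q': array([-1.42538308e+00,  1.31157161e-01,  1.48925996e+00,  4.28512226e-06,
        1.52301104e+00, -8.53696583e-02]), 'dq': array([ 2.14070059e-04, -1.84444032e-03,  2.27629824e-05, -3.36306239e-04,
        3.87002916e-04, -9.06540465e-04]), 'joint_torque': array([ 2.81510846e-03, -5.59850657e+01, -4.91747081e+01,  7.70469429e-02,
        3.55371006e-02, -1.29328332e-04]), 'tool_pos': array([ 0.13725112, -0.58385775,  0.40370014]), 'orientation': array([-3.11887783e+00, -3.61497410e-01,  7.97794344e-05]), 'force': array([ 0.88940193, -0.56489762,  0.0971787 ]), 'wrist_torque': array([0.02514239, 0.04052167, 0.00765123]), 'opening': 0.09300936729153131}
top [ 0.34686229 -0.00701019  1.27383841] [-2.17868168  2.11626692 -0.19089152] 408.66572525645995
lid_1_top 0.93 [153. 346.] 458 [ 0.658 -0.098  0.132] [ 0.628 -0.128  0.102] [ 0.69  -0.067  0.137]
crate 0.58 [184. 327.] 2591 [ 0.593 -0.063  0.041] [ 0.48  -0.181  0.001] [0.712 0.053 0.095]
cup 0.94 [153. 389.] 747 [ 0.687 -0.247  0.04 ] [ 0.641 -0.28   0.002] [ 0.737 -0.207  0.093]
canister 0.65 [260. 158.] 1697 
[... 765 characters left out ...]
075] [0.488 0.101 0.005] [0.532 0.136 0.142]
mill 0.32 [190. 270.] 263 [ 0.659 -0.084  0.13 ] [ 0.629 -0.212  0.073] [ 0.691 -0.061  0.135]
canister 0.82 [312. 336.] 2983 [0.353 0.455 0.135] [0.304 0.381 0.012] [0.397 0.468 0.17 ]
caddy 0.94 [337. 241.] 8427 [0.538 0.567 0.104] [0.479 0.439 0.012] [0.602 0.63  0.298]
caddy 0.57 [182. 371.] 288 [ 0.353 -0.425  0.031] [ 0.315 -0.468 -0.001] [ 0.391 -0.369  0.047]
caddy 0.36 [204. 273.] 306 [0.629 0.014 0.13 ] [ 0.6   -0.031  0.11 ] [0.662 0.033 0.134]
salt_bowl 0.7 [184. 372.] 264 [ 0.354 -0.426  0.031] [ 0.32  -0.453  0.002] [ 0.39  -0.369  0.047]
press 0.84 [168. 328.] 1179 [ 0.537 -0.492  0.041] [ 0.444 -0.616  0.016] [ 0.649 -0.431  0.077]
```

Run:
```python
from h import *
a=cv2.imread("pics/top0.png");b=cv2.imread("pics/side0.png")
a=cv2.resize(a[110:260,240:440],(800,600));cv2.imwrite("pics/topc.png",a)
cv2.imwrite("pics/sidec.png",cv2.resize(b[140:290,200:400],(800,600)))
w=np.load("top0.npy")
k=(w[...,2]>.12)&(w[...,2]<.16)&(w[...,0]>.4)&(w[...,0]<.75)&(abs(w[...,1]+.06)<.22)
n,l,st,c=cv2.connectedComponentsWithStats(k.astype(np.uint8))
for i in range(1,n):
    if st[i,4]<60: continue
    p=w[l==i]; (x,y),r=cv2.minEnclosingCircle(p[:,:2].astype(np.float32)); print(np.round(c[i]),st[i,4],np.round([x,y,r],4),np.round(p.mean(0),4),np.round(np.median(p,0),4))
```

```text
[344. 154.] 433 [ 0.6605 -0.0986  0.034 ] [ 0.6599 -0.0982  0.132 ] [ 0.6601 -0.0987  0.1322]
[311. 163.] 442 [ 0.631  -0.0037  0.0345] [ 0.6301 -0.0044  0.1317] [ 0.6305 -0.0044  0.1319]
[352. 189.] 454 [ 0.5592 -0.1227  0.0342] [ 0.558  -0.122   0.1366] [ 0.5582 -0.1225  0.1371]
[319. 194.] 454 [ 0.5409 -0.0292  0.0341] [ 0.5398 -0.0291  0.1344] [ 0.5401 -0.0295  0.1345]
[271. 204.] 215 [0.5111 0.1054 0.0243] [0.5088 0.1046 0.1357] [0.5083 0.1042 0.1368]
```

View pics/topc.png

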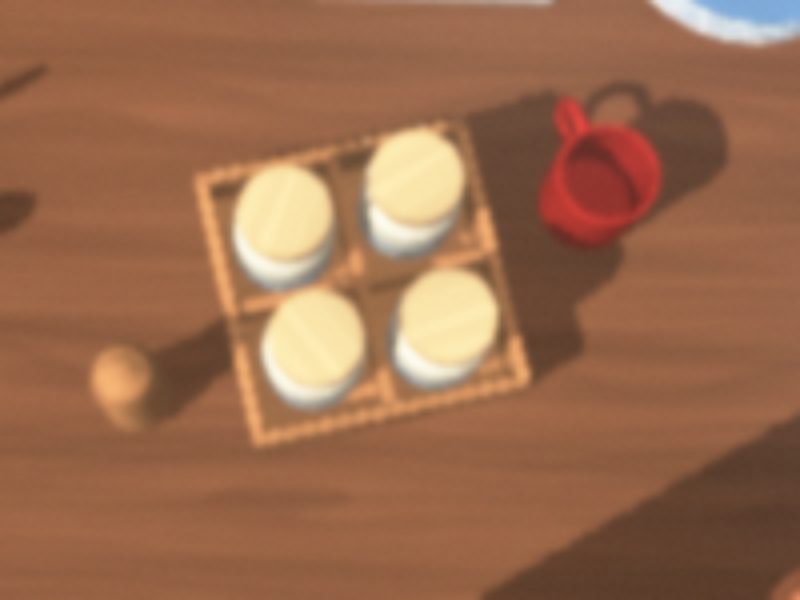

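View pics/sidec.png

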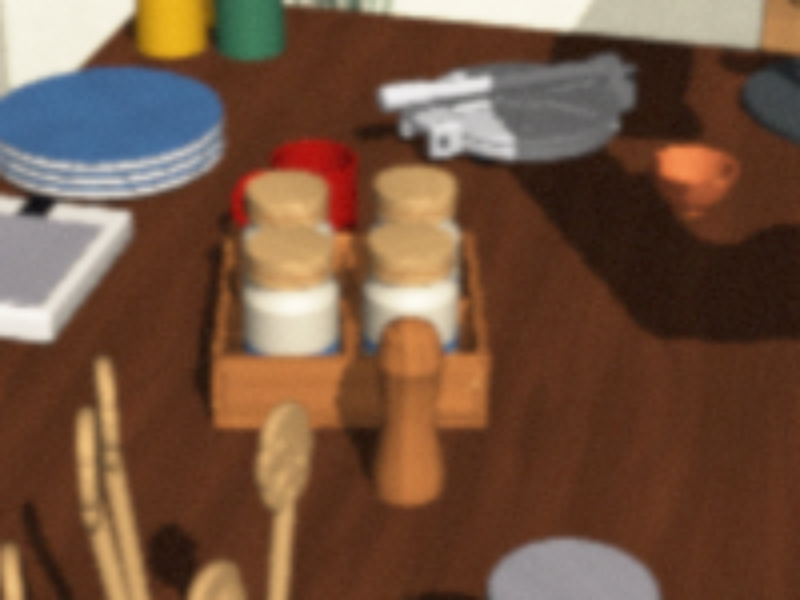

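The top crop shows four lids in the crate, centred at full-image pixels (col, row) (344,154), (311,163), (352,189) and (319,194). The mill is at left and the cup at right. In the side view the lids are clear from above. The tool is already aligned with the crate, so I'll close the fingers and go above the near edge of lid C.

Request:
{"fn": "arm_command", "kwargs": {
  "xyz": [
    [3.3, 3.8, 0],
    [3.3, 3.8, 0],
    [3.3, 3.8, 0],
    [3.3, 3.8, 0],
    [3.3, 3.8, 0],
    [3.3, 3.8, 0],
    [3.3, 3.8, -1],
    [3.3, 3.8, -1],
    [3.3, 3.8, -1],
    [3.3, 3.8, -1],
    [3.3, 3.8, -1],
    [3.6, 3.8, -1]
  ],
  "turn": [
    [0, 0, 0],
    [0, 0, 0],
    [0, 0, 0],
    [0, 0, 0],
    [0, 0, 0],
    [0, 0, 0],
    [0, 0, 0],
    [0, 0, 0],
    [0, 0, 0],
    [0, 0, 0],
    [0, 0, 0],
    [0, 0, 0]
  ],
  "gripper": 0,
  "force": 20
}}

```text
t: 2.4
tool_pos: [0.5372, -0.1267, 0.3447]
orientation: [3.12, 0.362, 0.001]
force: [1.0, -0.3, -0.3]
opening: 0.0004
```

Request:
{"fn": "arm_command", "kwargs": {
  "xyz": [
    [0, 0, -0.5],
    [0, 0, -0.5],
    [0, 0, 0],
    [0, 0, 0]
  ],
  "turn": [
    [0, 0, 0],
    [0, 0, 0],
    [0, 0, 0],
    [0, 0, 0]
  ]
}}

```text
t: 2.9
tool_pos: [0.5359, -0.129, 0.3352]
orientation: [3.121, 0.359, 0.001]
force: [-0.5, 0.2, -0.7]
opening: 0.0001
```

Request:
{"fn": "arm_command", "kwargs": {
  "xyz": [
    [0, 0, -0.5],
    [0, 0, -0.5],
    [0, 0, 0],
    [0, 0, 0]
  ],
  "turn": [
    [0, 0, 0],
    [0, 0, 0],
    [0, 0, 0],
    [0, 0, 0]
  ]
}}

```text
t: 3.4
tool_pos: [0.5363, -0.1281, 0.3247]
orientation: [-3.121, -0.362, 0.0]
force: [-0.0, -0.7, -0.4]
opening: 0.0006
```

Request:
{"fn": "arm_command", "kwargs": {
  "xyz": [
    [0, 0, -0.1],
    [0, 0, 0],
    [0, 0, 0]
  ],
  "turn": [
    [0, 0, 0],
    [0, 0, 0],
    [0, 0, 0]
  ]
}}

```text
t: 3.78
tool_pos: [0.5363, -0.1281, 0.3238]
orientation: [3.121, 0.362, 0.0]
force: [-0.1, 0.1, -0.9]
opening: 0.0004
```

Request:
{"fn": "arm_command", "kwargs": {
  "xyz": [
    [0, 0, -0.1],
    [0, 0, 0],
    [0, 0, 0]
  ],
  "turn": [
    [0, 0, 0],
    [0, 0, 0],
    [0, 0, 0]
  ]
}}

```text
t: 4.15
tool_pos: [0.5362, -0.1282, 0.3229]
orientation: [3.121, 0.362, -0.0]
force: [-3.2, -0.1, 3.7]
opening: 0.001
```

Request:
{"fn": "arm_command", "kwargs": {
  "xyz": [
    [0, 0, -0.05],
    [0, 0, 0],
    [0, 0, 0]
  ],
  "turn": [
    [0, 0, 0],
    [0, 0, 0],
    [0, 0, 0]
  ]
}}

```text
t: 4.53
tool_pos: [0.5362, -0.1282, 0.3224]
orientation: [3.121, 0.362, -0.001]
force: [-4.0, -0.8, 5.0]
opening: 0.0003
```

```bash
python3 - <<'E'
from h import *
w0={n:np.load(n+"0.npy") for n in("top","side")}
for n in("side","top"):
    p=read_camera(n); save(p,n+"1.png"); w=cloud(p)
    for nm,(x,y) in dict(A=(.660,-.098),B=(.6305,-.004),C=(.5585,-.1225),D=(.5405,-.029)).items():
        for W in(w0[n],w):
            k=(np.hypot(W[...,0]-x,W[...,1]-y)<.031)&(W[...,2]>.122)&(W[...,2]<.145)
            q=W[k]; 
            if k.sum()<30: print(n,nm,k.sum()); continue
            c,_,_,_=np.linalg.lstsq(np.c_[q[:,:2]-[x,y],np.ones(len(q))],q[:,2],rcond=None); print(n,nm,k.sum(),np.round(c,4))
E
cd pics; python3 -c "
import cv2;cv2.imwrite('side1c.png',cv2.resize(cv2.imread('side1.png')[140:240,220:353],(800,600),interpolation=2))"
```

```text
side A 135 [ 0.0572 -0.0448  0.1319]
side A 133 [ 0.0444 -0.0274  0.1317]
side B 156 [ 0.056  -0.0105  0.1314]
side B 153 [ 0.0334 -0.0487  0.1316]
side C 132 [ 0.0346 -0.0503  0.1368]
side C 119 [ 0.0803 -0.0155  0.1372]
side D 156 [ 0.0342 -0.0334  0.1343]
side D 142 [ 0.0005 -0.0027  0.135 ]
top A 354 [-0.0025 -0.0091  0.1322]
top A 128 [-0.0062 -0.0015  0.1324]
top B 360 [0.0126 0.0058 0.1321]
top B 361 [-0.0018  0.0125  0.1319]
top C 364 [0.0057 0.002  0.1371]
top C 0
top D 374 [-0.0032  0.0035  0.1347]
top D 246 [ 0.0056 -0.0107  0.1345]
```

View pics/side1c.png

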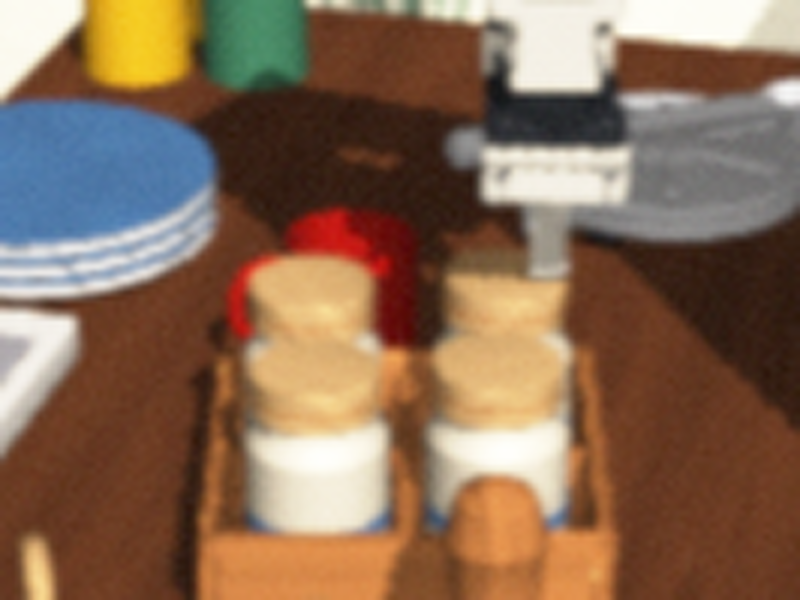

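The picture shows the fingertip on the near edge of lid C, at crop pixel (548,270). The depth fit suggests C is tilting slightly, but that is close to the noise. I'll press a bit further to check.

Request:
{"fn": "arm_command", "kwargs": {
  "xyz": [
    [0, 0, -0.07],
    [0, 0, 0],
    [0, 0, 0]
  ],
  "turn": [
    [0, 0, 0],
    [0, 0, 0],
    [0, 0, 0]
  ]
}}

```text
t: 5.0
tool_pos: [0.5362, -0.1282, 0.3219]
orientation: [3.12, 0.362, -0.0]
force: [-5.2, -0.4, 6.9]
opening: 0.0003
```

Request:
{"fn": "arm_command", "kwargs": {
  "xyz": [
    [0, 0, 1],
    [0, 0, 0.5],
    [-0.9, 4.7, 0],
    [-0.9, 4.7, 0],
    [0, 0, -0.7],
    [0, 0, -0.7],
    [0, 0, 0],
    [0, 0, 0]
  ],
  "turn": [
    [0, 0, 0],
    [0, 0, 0],
    [0, 0, 0],
    [0, 0, 0],
    [0, 0, 0],
    [0, 0, 0],
    [0, 0, 0],
    [0, 0, 0]
  ]
}}

```text
t: 6.0
tool_pos: [0.5184, -0.035, 0.3225]
orientation: [3.121, 0.36, -0.0]
force: [-0.1, 0.7, -0.3]
opening: 0.0004
```

Request:
{"fn": "arm_command", "kwargs": {
  "xyz": [
    [0, 0, -0.1],
    [0, 0, 0],
    [0, 0, 0]
  ],
  "turn": [
    [0, 0, 0],
    [0, 0, 0],
    [0, 0, 0]
  ]
}}

```text
t: 6.38
tool_pos: [0.5183, -0.0342, 0.3216]
orientation: [3.121, 0.361, 0.0]
force: [-0.4, -1.0, -0.1]
opening: 0.0006
```

Request:
{"fn": "arm_command", "kwargs": {
  "xyz": [
    [0, 0, -0.05],
    [0, 0, 0],
    [0, 0, 0]
  ],
  "turn": [
    [0, 0, 0],
    [0, 0, 0],
    [0, 0, 0]
  ]
}}

```text
t: 6.75
tool_pos: [0.5183, -0.034, 0.3211]
orientation: [3.121, 0.362, 0.0]
force: [-0.4, -0.4, -0.3]
opening: 0.0006
```

Request:
{"fn": "arm_command", "kwargs": {
  "xyz": [
    [0, 0, -0.05],
    [0, 0, 0],
    [0, 0, 0]
  ],
  "turn": [
    [0, 0, 0],
    [0, 0, 0],
    [0, 0, 0]
  ]
}}

```text
t: 7.12
tool_pos: [0.5183, -0.0341, 0.3208]
orientation: [3.121, 0.362, 0.0]
force: [-3.1, 0.1, 5.1]
opening: 0.0006
```

Request:
{"fn": "arm_command", "kwargs": {
  "xyz": [
    [0, 0, -0.04],
    [0, 0, 0],
    [0, 0, 0]
  ],
  "turn": [
    [0, 0, 0],
    [0, 0, 0],
    [0, 0, 0]
  ]
}}

```text
t: 7.5
tool_pos: [0.5183, -0.0341, 0.3207]
orientation: [3.121, 0.362, 0.0]
force: [-5.5, 0.2, 7.4]
opening: 0.0008
```

Request:
{"fn": "arm_command", "kwargs": {
  "xyz": [
    [0, 0, 1],
    [0, 0, 0.5],
    [4.5, 1.2, 0],
    [4.5, 1.2, 0],
    [0, 0, -0.8],
    [0, 0, -0.8],
    [0, 0, 0],
    [0, 0, 0]
  ],
  "turn": [
    [0, 0, 0],
    [0, 0, 0],
    [0, 0, 0],
    [0, 0, 0],
    [0, 0, 0],
    [0, 0, 0],
    [0, 0, 0],
    [0, 0, 0]
  ]
}}

```text
t: 8.5
tool_pos: [0.6076, -0.0104, 0.3194]
orientation: [3.121, 0.361, 0.0]
force: [0.8, -1.3, 0.1]
opening: 0.0005
```

Request:
{"fn": "arm_command", "kwargs": {
  "xyz": [
    [0, 0, -0.05],
    [0, 0, 0],
    [0, 0, 0]
  ],
  "turn": [
    [0, 0, 0],
    [0, 0, 0],
    [0, 0, 0]
  ]
}}

```text
t: 8.88
tool_pos: [0.6082, -0.0101, 0.3187]
orientation: [-3.121, -0.362, -0.0]
force: [-0.3, -0.6, 0.2]
opening: 0.0003
```

Request:
{"fn": "arm_command", "kwargs": {
  "xyz": [
    [0, 0, -0.05],
    [0, 0, 0],
    [0, 0, 0]
  ],
  "turn": [
    [0, 0, 0],
    [0, 0, 0],
    [0, 0, 0]
  ]
}}

```text
t: 9.25
tool_pos: [0.6083, -0.0101, 0.3181]
orientation: [3.121, 0.362, -0.0]
force: [0.1, -0.2, 0.9]
opening: 0.0007
```

Request:
{"fn": "arm_command", "kwargs": {
  "xyz": [
    [0, 0, -0.05],
    [0, 0, 0],
    [0, 0, 0]
  ],
  "turn": [
    [0, 0, 0],
    [0, 0, 0],
    [0, 0, 0]
  ]
}}

```text
t: 9.62
tool_pos: [0.6083, -0.0101, 0.318]
orientation: [3.121, 0.362, 0.0]
force: [-2.1, -0.5, 5.7]
opening: 0.0003
```

Request:
{"fn": "arm_command", "kwargs": {
  "xyz": [
    [0, 0, -0.03],
    [0, 0, 0],
    [0, 0, 0]
  ],
  "turn": [
    [0, 0, 0],
    [0, 0, 0],
    [0, 0, 0]
  ]
}}

```text
t: 10.0
tool_pos: [0.6083, -0.0101, 0.3179]
orientation: [3.121, 0.362, 0.0]
force: [-3.1, 0.0, 7.4]
opening: 0.0006
```

Request:
{"fn": "arm_command", "kwargs": {
  "xyz": [
    [0, 0, 1],
    [0, 0, 0.5],
    [1.5, -4.7, 0],
    [1.4, -4.7, 0],
    [0, 0, -0.7],
    [0, 0, -0.65],
    [0, 0, 0],
    [0, 0, 0]
  ],
  "turn": [
    [0, 0, 0],
    [0, 0, 0],
    [0, 0, 0],
    [0, 0, 0],
    [0, 0, 0],
    [0, 0, 0],
    [0, 0, 0],
    [0, 0, 0]
  ]
}}

```text
t: 11.0
tool_pos: [0.6371, -0.1029, 0.3186]
orientation: [-3.12, -0.364, 0.001]
force: [0.7, 0.8, -0.6]
opening: 0.0006
```

Request:
{"fn": "arm_command", "kwargs": {
  "xyz": [
    [0, 0, -0.05],
    [0, 0, 0],
    [0, 0, 0]
  ],
  "turn": [
    [0, 0, 0],
    [0, 0, 0],
    [0, 0, 0]
  ]
}}

```text
t: 11.38
tool_pos: [0.6374, -0.1039, 0.3184]
orientation: [-3.121, -0.362, -0.001]
force: [0.2, 2.2, 2.2]
opening: 0.0008
```

Request:
{"fn": "arm_command", "kwargs": {
  "xyz": [
    [0, 0, -0.05],
    [0, 0, 0],
    [0, 0, 0]
  ],
  "turn": [
    [0, 0, 0],
    [0, 0, 0],
    [0, 0, 0]
  ]
}}

```text
t: 11.75
tool_pos: [0.6374, -0.104, 0.3184]
orientation: [-3.12, -0.362, -0.001]
force: [-1.9, 2.2, 4.8]
opening: 0.0003
```

A, B and D are all stiff: about 7 N for 0.2–0.4 mm (A pressed to about 5 N). C gave way by more than 1.3 mm at similar force, so C is the loose one. Going to its middle.

Request:
{"fn": "arm_command", "kwargs": {
  "xyz": [
    [0, 0, 1],
    [0, 0, 0.7],
    [-3.9, -1, 0],
    [-4, -0.9, 0],
    [0, 0, -0.5],
    [0, 0, -0.4],
    [0, 0, 0],
    [0, 0, 0]
  ],
  "turn": [
    [0, 0, 0],
    [0, 0, 0],
    [0, 0, 0],
    [0, 0, 0],
    [0, 0, 0],
    [0, 0, 0],
    [0, 0, 0],
    [0, 0, 0]
  ]
}}

```text
t: 12.75
tool_pos: [0.5589, -0.123, 0.326]
orientation: [3.121, 0.362, 0.0]
force: [0.4, -0.6, 0.8]
opening: 0.0006
```

Request:
{"fn": "arm_command", "kwargs": {
  "xyz": [
    [0, 0, -0.1],
    [0, 0, -0.1],
    [0, 0, 0],
    [0, 0, 0]
  ],
  "turn": [
    [0, 0, 0],
    [0, 0, 0],
    [0, 0, 0],
    [0, 0, 0]
  ]
}}

```text
t: 13.25
tool_pos: [0.5583, -0.1231, 0.3238]
orientation: [3.121, 0.362, -0.0]
force: [-0.4, -0.6, -0.8]
opening: 0.0006
```

Request:
{"fn": "arm_command", "kwargs": {
  "xyz": [
    [0, 0, -0.1],
    [0, 0, 0],
    [0, 0, 0]
  ],
  "turn": [
    [0, 0, 0],
    [0, 0, 0],
    [0, 0, 0]
  ]
}}

```text
t: 13.62
tool_pos: [0.5583, -0.1231, 0.3236]
orientation: [3.12, 0.362, 0.001]
force: [-2.5, 1.4, 5.7]
opening: 0.0007
```

Request:
{"fn": "arm_command", "kwargs": {
  "xyz": [
    [0, 0, -0.1],
    [0, 0, 0],
    [0, 0, 0]
  ],
  "turn": [
    [0, 0, 0],
    [0, 0, 0],
    [0, 0, 0]
  ]
}}

```text
t: 14.0
tool_pos: [0.5584, -0.1231, 0.3231]
orientation: [3.12, 0.362, 0.001]
force: [-4.0, 0.7, 8.0]
opening: 0.0005
```

Request:
{"fn": "arm_command", "kwargs": {
  "xyz": [
    [0, 0, -0.1],
    [0, 0, 0],
    [0, 0, 0]
  ],
  "turn": [
    [0, 0, 0],
    [0, 0, 0],
    [0, 0, 0]
  ]
}}

```text
t: 14.38
tool_pos: [0.5583, -0.1231, 0.3221]
orientation: [3.12, 0.362, 0.001]
force: [-3.8, 0.8, 8.5]
opening: 0.0005
```

It's sliding. Continuing.

Request:
{"fn": "arm_command", "kwargs": {
  "xyz": [
    [0, 0, -0.1],
    [0, 0, 0],
    [0, 0, -0.1],
    [0, 0, 0],
    [0, 0, 0]
  ],
  "turn": [
    [0, 0, 0],
    [0, 0, 0],
    [0, 0, 0],
    [0, 0, 0],
    [0, 0, 0]
  ]
}}

```text
t: 15.0
tool_pos: [0.5584, -0.1231, 0.3201]
orientation: [3.12, 0.362, 0.001]
force: [-3.3, 0.7, 8.2]
opening: 0.0006
```

Request:
{"fn": "arm_command", "kwargs": {
  "xyz": [
    [0, 0, -0.1],
    [0, 0, 0],
    [0, 0, 0]
  ],
  "turn": [
    [0, 0, 0],
    [0, 0, 0],
    [0, 0, 0]
  ]
}}

```text
t: 15.38
tool_pos: [0.5583, -0.1231, 0.3191]
orientation: [3.12, 0.362, 0.001]
force: [-3.0, 1.0, 8.6]
opening: 0.0006
```

Request:
{"fn": "arm_command", "kwargs": {
  "xyz": [
    [0, 0, -0.05],
    [0, 0, 0],
    [0, 0, 0]
  ],
  "turn": [
    [0, 0, 0],
    [0, 0, 0],
    [0, 0, 0]
  ]
}}

```text
t: 15.75
tool_pos: [0.5584, -0.1231, 0.3187]
orientation: [3.12, 0.362, 0.001]
force: [-3.6, 1.6, 9.1]
opening: 0.0006
```

Request:
{"fn": "arm_command", "kwargs": {
  "xyz": [
    [0, 0, -0.05],
    [0, 0, 0],
    [0, 0, 0]
  ],
  "turn": [
    [0, 0, 0],
    [0, 0, 0],
    [0, 0, 0]
  ]
}}

```text
t: 16.12
tool_pos: [0.5583, -0.1231, 0.3185]
orientation: [3.12, 0.362, 0.001]
force: [-4.9, 1.5, 11.1]
opening: 0.0004
```

Request:
{"fn": "arm_command", "kwargs": {
  "xyz": [
    [0, 0, -0.05],
    [0, 0, 0],
    [0, 0, 0]
  ],
  "turn": [
    [0, 0, 0],
    [0, 0, 0],
    [0, 0, 0]
  ]
}}

```text
t: 16.5
tool_pos: [0.5583, -0.1231, 0.3184]
orientation: [3.12, 0.362, 0.001]
force: [-6.9, 2.1, 13.1]
opening: 0.0004
```

Run:
```python
from h import *
p=read_camera("side"); save(p,"side2.png"); W=cloud(p)
for nm,(x,y) in dict(A=(.660,-.098),B=(.6305,-.004),C=(.5585,-.1225),D=(.5405,-.029)).items():
    k=(np.hypot(W[...,0]-x,W[...,1]-y)<.031)&(W[...,2]>.122)&(W[...,2]<.145); q=W[k]
    print(nm,k.sum(),np.round(np.linalg.lstsq(np.c_[q[:,:2]-[x,y],np.ones(len(q))],q[:,2],rcond=None)[0],4))
cv2.imwrite('pics/side2c.png',cv2.resize(p["frame"][140:240,220:353,::-1],(800,600),interpolation=2))
s=robot.read_state(); print(s["t"],s["tool_pos"],s["force"])
```

```text
A 139 [ 0.0222 -0.0423  0.1316]
B 152 [ 0.0211 -0.0167  0.1318]
C 116 [0.0368 0.0059 0.1325]
D 145 [ 0.0144 -0.0182  0.1345]
16.55 [ 0.5583271  -0.12309252  0.31840702] [-7.1149364   1.99886691 13.87481051]
```

View pics/side2c.png

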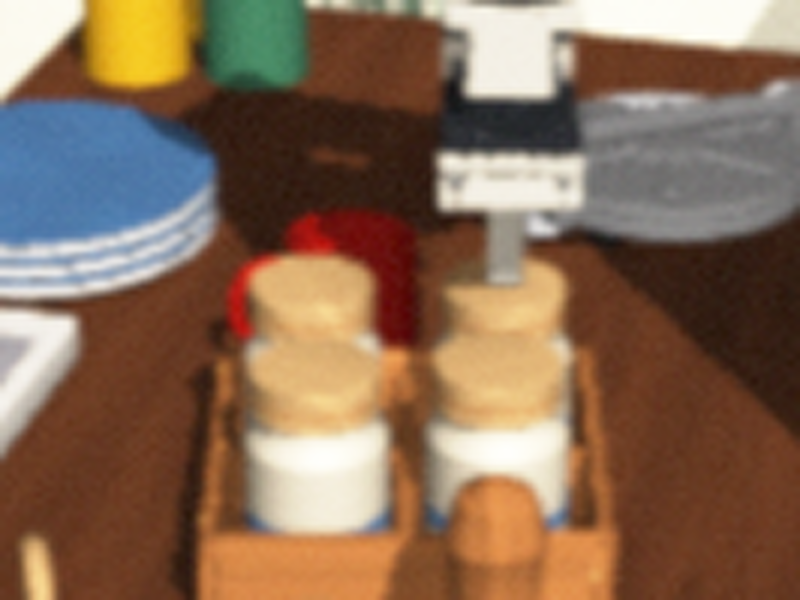

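The fingertip is in the middle of lid C, at crop pixel (505,280). C is about 5 mm lower and level within the noise, and nothing else has moved. Handing in.

```bash
python3 -c "
from h import *
print(robot.close_job())"
```

```text
the job is handed in; nothing more can be done
None
```

I found the loose lid, at about (0.558, -0.123), pressed it down in its middle to its stop, and handed the job in with the closed fingertips still holding it.

- **Finding it:** I pressed near the edge of all four lids, at most about 7.4 N. Three gave no more than about 0.4 mm. The fourth gave more than 1.3 mm at 6.9 N. That is only about 0.05 rad of tip, because I stopped short of the full 0.1 to 0.15 rad. The camera's tilt estimate for it also rose, but only barely above the noise.
- **Pressing it home:** The lid slid at about 8 to 9 N, slightly below the stated 10 to 18 N. It then met a firm stop about 5.2 mm down, where force rose to 13 N with almost no further movement.
- **Last check, at 16.6 s:** The push was about 14 N down, with about 7 N sideways from friction. The side camera put the lid 4.3 to 4.7 mm lower than before. It was level to within the camera noise of about 0.03 rad. The other lids, the cup and the mill looked unmoved, and no other lid was being touched.

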